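# Take the spring-loaded screw cap off the lacquer strainer

## Robot

A 6-joint arm with a two-finger parallel gripper is mounted at the origin on the work surface. World frame = base frame: x ahead of the robot, y to its left, z up, the work surface at z = 0. Lengths are in m, angles in rad, forces in N, time in s.
With the tool pointing down it reaches from about 0.35 to 0.85 m from the base axis. Payload 8.1 kg.
Tool frame: the origin (TCP) lies on the centre line of the jaws, within the pads' length; the fingertips stand 11 mm ahead of it and the grasp point (between the pads) lies 8 mm behind it (nose_length is the distance from the TCP to the fingertips, in m); z points along the fingers, y is the direction in which the jaws open and shut (so a half turn about z gives the same grasp; the last joint's range is limited). The gripper opens to 93 mm and grips with 3 to 60 N. Pads are 15 mm wide; open, the fingers measure 128 mm over their backs; the gripper's body (75 mm by 188 mm) begins 65 mm behind the grasp point.
Start: joints at [-1.297, 0.13, 1.488, -0, 1.523, -0.085], TCP at [0.211, -0.562, 0.23] pointing down, gripper open.
Joint ranges: [-2.96, 2.96], [-0.89, 2.26], [0.02, 2.5], [-1.34, 4.48], [0, 2.73], [-2.66, 2.66]. Speed limits (rad/s): [2.39, 2.39, 2.79, 3.14, 3.14, 3.14].

## Interface

Orientations are given as a unit quaternion [x, y, z, w].
In Python, from cell import read_state, camera, close_job, nose_length gives the robot as it stands. The module is installed in compiled form; this text tells all that it offers.
- The arm moves only by the tool drive_tool, never from a script. Its argument "steps" is text: rows parted by semicolons, each of 6 numbers parted by spaces: the shift along the tool's x, y, z in mm, then the turn, a rotation vector about the tool's x, y, z in rad. A call has exactly 10 rows; each row shifts and turns the commanded pose from where the row before left it, along the tool's axes as they then stand; what a row does not reach is not made up. A row lasts 1/10 s, in which the tool goes at most 50 mm and 8.59 degrees, less where a joint would pass 70% of its speed; a pose out of reach is approached as far as the arm can. A call is refused whole if a number of a shift passes 50 or a number of a turn 0.15, either way. A call with a gripper value outside its range is refused whole. "claw" is the finger opening in mm, from 0 to 93, set as the call begins (left out, the last holds). The fingers move at their own pace and stop on an object; the grip force is fixed at half the most. Time passes only in rows, so rows that do not move let the fingers close, or fill a call up. It gives the time, the measured TCP pose, the force and the opening at its end, in the units of the state.
- read_state(): the state, without advancing time (a new reading comes with each control period).
- camera(name): name is "scene" or "side" or "wrist"; returns a dict with "frame" (480x640x3 uint8, blue, green, red), "intrinsics" (3x3 intrinsics, pixels), "R" (3x3) and "t" (3): a world point X has camera coordinates R X + t. Camera axes: x right, y down, z forward; pixel columns grow to the right and rows downward; lengths in m; the calibration is good to about 2 mm. A picture is of the moment at which its call begins. There is no depth.
- close_job(): hands the job in, once; it reports no verdict.
The state is a dict: "time": time; "joints": joint angles; "qd": joint speeds; "tau": joint torques, N m; "tool_pos": TCP position; "ee_rot": TCP orientation; "ft_force": force on the tool from outside, world axes, zero at the start; "torque": the same for the moment, N m; "gripper_width": finger opening in m.
Only numpy, scipy, OpenCV 4.12 (cv2) and the standard library are available. Lean on these libraries where they do the work, as an engineer would, in place of code of your own. Each camera call takes 0.05 s, during which the arm holds its last target.

## Task

The lacquer strainer is shut off and drained: take its screw cap off. Unscrew it anticlockwise (seen from above) in as many grips as it takes, easing it round on its own axis and letting it rise with the thread, never tugging it up, pressing it down or leaning it sideways on the neck; a spring underneath throws the cap off as the last of the thread lets go, so feel for that moment and have hold of it then. Set the cap down, open side down and without dropping it, flat inside the steel parts tray, and leave the other things on the bench where they are.

Things in the scene. Friction and masses are not known exactly. Their poses are not given: they have to be found in the camera images.
- strainer: Lacquer strainer bolted to the bench (immovable): bare aluminium pot, 68 mm diameter, on a 120 x 110 mm dark steel foot plate; two brass nipples to the sides (67 mm out, 66 mm high), a gauge in front (61 mm out), a drain cock behind, all under 100 mm high. Origin on the bench below the pot's axis, z up along the axis, x away from the gauge. The pot's shoulder, under the cap, is 118 mm above the origin.
- neck_top (a point): Centre of the open top of the strainer's neck, hidden in the cap, 144 mm above the bench; z up along the thread's axis. The neck has a coarse right-hand thread that climbs 12 mm per turn and does not turn back by itself. A coil spring in the neck pushes the cap up: about 12 N when screwed home, 8 N as the thread lets go; it follows the cap only some 9 mm farther up, still with 6 N.
- cap: Grey round plastic screw cap with fine grip ribs, on top of the strainer: 52 mm diameter, 38 mm high, 30 mm deep inside, 0.09 to 0.14 kg. Origin at the centre of its open underside, z up along its axis. It starts somewhere between screwed home (underside 2 mm above the strainer's shoulder, 120 mm above the bench) and already slackened by up to about three quarters of a turn (9 mm higher).
- cap_top (a point): Centre of the cap's top face, 38 mm above the cap's origin. The cap has 0.7 mm of play sideways. It leaves its thread somewhere between half a turn and one and a half turns anticlockwise from where it starts; only the feel tells when. Until then it hardly gives upwards or sideways: tugged even 2 mm by a firm hand, the thread takes over 20 N and strips. Off the thread it lifts against nothing but its weight.
- tray: Shallow stainless parts tray, fixed to the bench, 170 mm (x) by 130 mm (y) outside, 15 mm high, walls and floor 3 mm thick. Origin on the bench under its centre, z up.
- tin: Bystander: closed steel lacquer tin, 80 mm diameter, 95 mm high, standing between the strainer and the tray; origin at the centre of its underside
- element: Bystander: clean mesh filter element with brass ends, 36 mm diameter, 92 mm high, standing upright; origin at the centre of its underside
- cup: Bystander: open paper cup, 76 mm across the rim, 90 mm high; origin at the centre of its underside
- tape: Bystander: roll of masking tape lying flat, 100 mm diameter, 25 mm high; origin at the centre of its underside
- brush: Bystander: flat brush lying on the bench, 200 mm long, 42 mm wide, 20 mm high; origin on the bench under its middle, x along it
- spanner: Bystander: steel spanner lying on the bench, 200 mm long, 38 mm wide, 8 mm high; origin on the bench under its middle, x along it
- tub: Bystander: open white plastic tub, 92 mm across, 60 mm high; origin at the centre of its underside

How it is judged:
By the outcome, as a careful person would: the job done as asked, in the order asked, and still so for the second after the job is handed in, with the robot touching nothing.
It also fails if it takes over 72 s, if anything falls off the work surface, if the arm or the gripper's body presses on something with over 40 N, if the wrist force passes 120 N, or if a joint passes its speed limit or range.

## Working session

There is one attempt and no reset: what is moved stays moved. The work goes in short steps, Python scripts to look and compute and a tool call to move; the robot and the scene stay as the last step left them, time stands still between calls to the robot, and variables do not carry over. Pictures are saved under pics/ and viewed, and the job is handed in when it is done.

Besides the shell and the picture viewer there is one more tool, called after "Emit:" as name(argument=value, ...) on one line, values as JSON. drive_tool: Moves the arm, as the interface text tells. Its arguments: {"type":"object","properties":{"steps":{"type":"string"},"claw":{"type":"number"}},"required":["steps"]}

```bash
mkdir -p pics
python3 - <<'E'
from cell import *
import cv2
s=read_state();print(s, nose_length if not callable(nose_length) else nose_length())
for n in("scene","side","wrist"):
    c=camera(n);cv2.imwrite(f"pics/{n}0.png",c["frame"]);print(n,c["intrinsics"].tolist(),c["R"].tolist(),c["t"].tolist())
E
```

```text
{'time': 0.0, 'joints': array([-1.29737722e+00,  1.31173510e-01,  1.48926491e+00, -2.11675758e-05,
        1.52300768e+00, -8.54261979e-02]), 'qd': array([ 0.00046363,  0.00019405, -0.00151803,  0.0003892 ,  0.00052123,
        0.00052784]), 'tau': array([-1.55090660e-03, -5.59846616e+01, -4.91763675e+01,  7.65927136e-02,
        3.58500460e-02, -1.20536365e-04]), 'tool_pos': array([ 0.21056576, -0.56125033,  0.22858796]), 'ee_rot': array([ 9.83946376e-01,  1.78461955e-01, -9.75052936e-05, -9.21642694e-04]), 'ft_force': array([ 0.52430313, -1.09439696,  0.6471809 ]), 'torque': array([0.02688904, 0.01191101, 0.00667289]), 'gripper_width': 0.09267949155197665} 0.011
scene [[553.2804893800193, 0.0, 327.7067152738967], [0.0, 553.2804893800193, 242.38834338104198], [0.0, 0.0, 1.0]] [[-0.37858586989743825, 0.9254097078282357, -0.017017983760113473], [0.6618241047331842, 0.25780765321597426, -0.7039347045979415], [-0.6470406428564743, -0.27776264435760883, -0.7100607860538064]] [0.23429916228143424, -0.3319793653786414, 1.7819001902372846]
side [[491.21490211475475, 0.0, 313.0961640076374], [0.0, 491.21490211475475, 240.5943109427464], [0.0, 0.0, 1.0]] [[-0.9805522292162913, -0.19621425689032965, 0.004158265496272856], [-0.15237946076665276, 0.747799600579977, -0.6462014061489583], [0.12368437943178566, -0.6342678635761098, -0.7631555880154265]] [0.5910204883265617, 0.16963933277599663, 1.3014459141202184]
wrist [[422.07123752543157, 0.0, 326.66279490159593], [0.0, 422.07123752543157, 241.10461409269635], [0.0, 0.0, 1.0]] [[0.3506239902525961, -0.9365138538340477, -0.0021491943255660326], [-0.9047509893693496, -0.33932304555887627, 0.2574597405184614], [-0.24184388496410691, -0.088327075857578, -0.9662866360329732]] [-0.5996322236594186, -0.029535202359927896, 0.3891732581835004]
```

View pics/scene0.png

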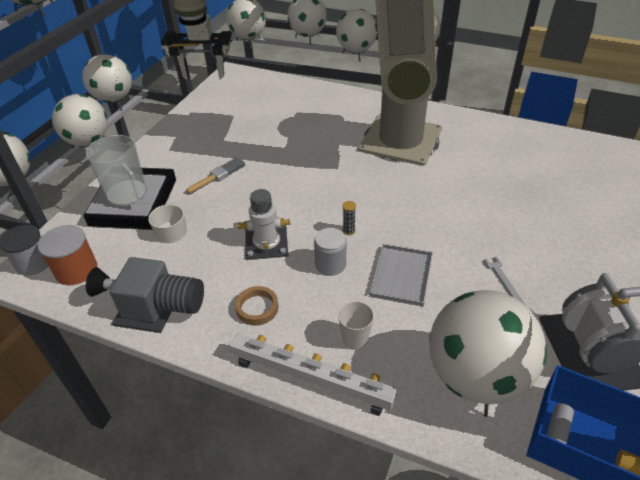

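View pics/side0.png

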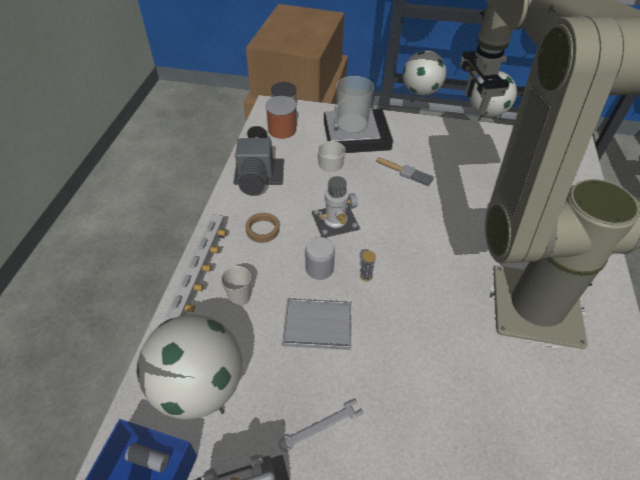

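View pics/wrist0.png

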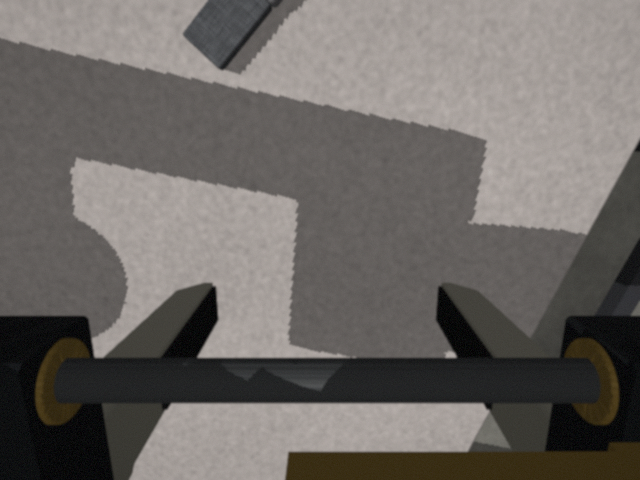

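Run:
```python
import cv2
a=cv2.imread("pics/scene0.png")[175:275,215:315];b=cv2.imread("pics/side0.png")[165:245,300:380]
a=cv2.resize(a,(600,600),interpolation=cv2.INTER_CUBIC)
b=cv2.resize(b,(600,600),interpolation=cv2.INTER_CUBIC)
cv2.imwrite("pics/a.png",a);cv2.imwrite("pics/b.png",b)
```

```text
(no output)
```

View pics/a.png

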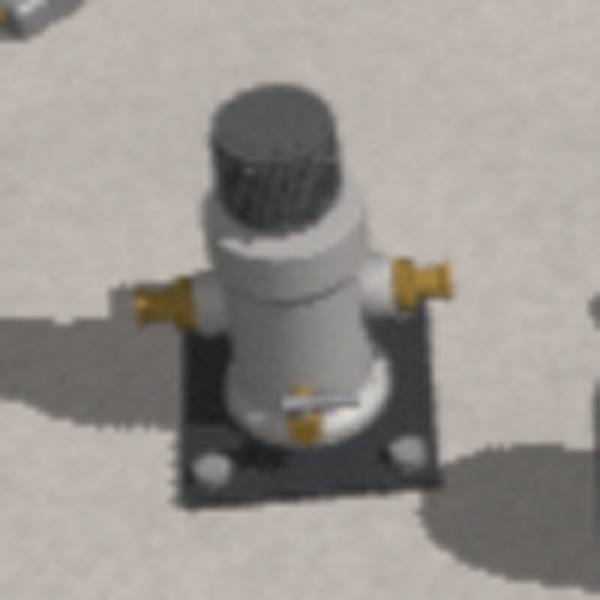

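View pics/b.png

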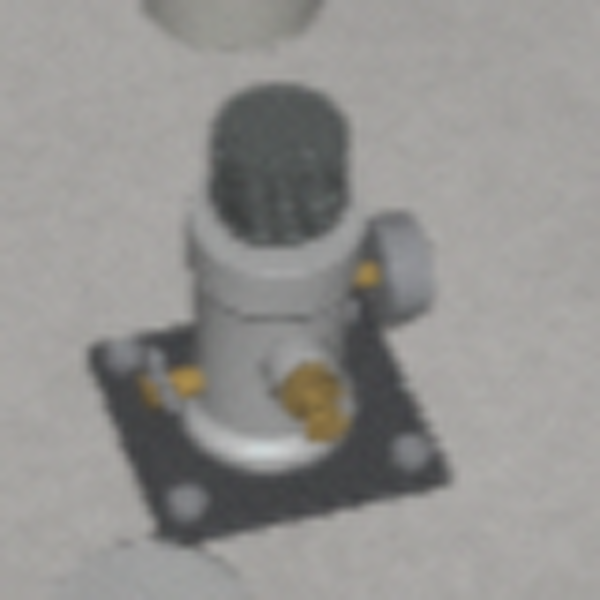

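```bash
cat > h.py <<'E'
import numpy as np
C={'scene':([553.28,327.707,242.388],[[-0.37858586989743825, 0.9254097078282357, -0.017017983760113473], [0.6618241047331842, 0.25780765321597426, -0.7039347045979415], [-0.6470406428564743, -0.27776264435760883, -0.7100607860538064]],[0.23429916228143424, -0.3319793653786414, 1.7819001902372846]),
'side':([491.215,313.096,240.594],[[-0.9805522292162913, -0.19621425689032965, 0.004158265496272856], [-0.15237946076665276, 0.747799600579977, -0.6462014061489583], [0.12368437943178566, -0.6342678635761098, -0.7631555880154265]],[0.5910204883265617, 0.16963933277599663, 1.3014459141202184])}
def ray(c,u,v):
    if isinstance(c,str): K,R,t=C[c];R=np.array(R);t=np.array(t);f,cx,cy=K
    else: f,cx,cy=c["intrinsics"][0,0],c["intrinsics"][0,2],c["intrinsics"][1,2];R=c["R"];t=c["t"]
    d=R.T@np.array([(u-cx)/f,(v-cy)/f,1]);return -R.T@t,d/np.linalg.norm(d)
def plane(c,u,v,z):
    o,d=ray(c,u,v);return o+d*(z-o[2])/d[2]
def proj(c,X):
    if isinstance(c,str): K,R,t=C[c];f,cx,cy=K
    else: f,cx,cy=c["intrinsics"][0,0],c["intrinsics"][0,2],c["intrinsics"][1,2];R=c["R"];t=c["t"]
    p=np.array(R)@X+np.array(t);return np.array([f*p[0]/p[2]+cx,f*p[1]/p[2]+cy])
def tri(*obs):
    A=0;b=0
    for c,u,v in obs:
        o,d=ray(c,u,v);P=np.eye(3)-np.outer(d,d);A=A+P;b=b+P@o
    X=np.linalg.solve(A,b);return X,[np.round(proj(c,X)-[u,v],2) for c,u,v in obs]
E
python3 - <<'E'
from h import *
np.set_printoptions(precision=4,suppress=True)
print("cap",tri(('scene',260.5,196),('side',337.2,182.9)))
for z in(.158,.167):print(plane('scene',260.5,196,z),plane('side',337.2,182.9,z))
# tray corners at rim z=.015
for c,ps in(('scene',[(387,246),(432,250),(422,303),(368,293)]),('side',[(288,300),(351,301),(351,348),(284,345)])):
    q=[plane(c,*p,.015) for p in ps];print(c,np.array(q)[:,:2],np.mean(q,0))
print('tin',plane('scene',330,239,.095),plane('side',320,246,.095))
print('ball c',tri(('scene',487,346),('side',190,367)))
E
```

```text
cap (array([ 0.5727, -0.193 ,  0.1559]), [array([0.29, 0.43]), array([ 0.17, -0.41])])
[ 0.5736 -0.1931  0.158 ] [ 0.5726 -0.1891  0.158 ]
[ 0.5827 -0.1874  0.167 ] [ 0.5714 -0.1795  0.167 ]
scene [[0.4881 0.1117]
 [0.4601 0.2229]
 [0.6359 0.2451]
 [0.6535 0.118 ]] [0.5594 0.1744 0.015 ]
side [[0.6448 0.1261]
 [0.4821 0.0963]
 [0.4621 0.2313]
 [0.6244 0.2558]] [0.5533 0.1774 0.015 ]
tin [ 0.5917 -0.0034  0.095 ] [ 0.5857 -0.0062  0.095 ]
ball c (array([0.7877, 0.4044, 0.1319]), [array([0.59, 0.54]), array([ 0.43, -0.59])])
```

Run:
```python
import cv2
a=cv2.imread("pics/scene0.png")[215:335,310:450];b=cv2.imread("pics/side0.png")[215:375,250:410]
cv2.imwrite("pics/c.png",cv2.resize(a,(700,600),interpolation=cv2.INTER_CUBIC));cv2.imwrite("pics/d.png",cv2.resize(b,(600,600),interpolation=cv2.INTER_CUBIC))
```

```text
(no output)
```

View pics/c.png

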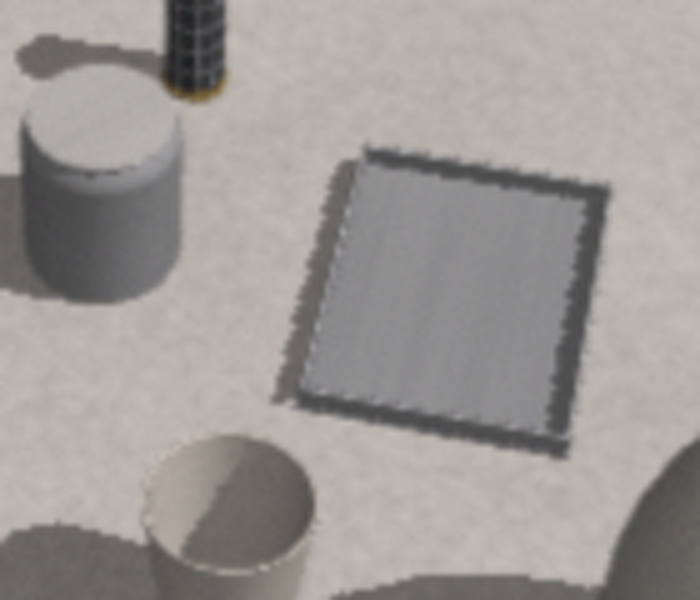

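View pics/d.png

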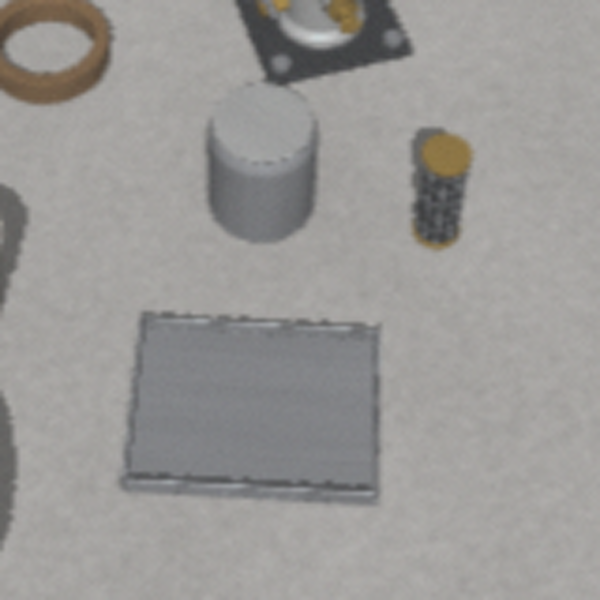

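Emit:
drive_tool(steps="30 -14 -8 0 0 0;45 -21 -8 0 0 0;45 -21 -8 0 0 0;45 -21 -8 0 0 0;45 -21 -8 0 0 0;45 -21 -8 0 0 0;45 -21 -2 0 0 0;45 -21 0 0 0 0;45 -21 0 0 0 0;45 -21 0 0 0 0")

```text
time: 1.15
tool_pos: [0.5467, -0.2182, 0.2792]
ee_rot: [0.984, 0.178, -0.0, 0.0]
ft_force: [0.8, -1.2, -0.5]
gripper_width: 0.0928
```

Run:
```python
from cell import *
import cv2
s=read_state();print(s)
c=camera("wrist");cv2.imwrite("pics/w1.png",c["frame"]);import pickle;pickle.dump(c,open("w1.pkl","wb"))
```

```text
{'time': 1.15, 'joints': array([-4.66791729e-01,  8.44486036e-02,  1.44775246e+00, -1.10249877e-04,
        1.60951335e+00,  7.45216289e-01]), 'qd': array([ 0.82376166,  0.47729614, -0.49611119, -0.00460123,  0.01387659,
        0.82171281]), 'tau': array([ -3.39811184, -58.15642118, -46.64227009,   0.29728317,
         0.28131852,  -1.67653542]), 'tool_pos': array([ 0.54673542, -0.21823131,  0.27922684]), 'ee_rot': array([ 9.83952353e-01,  1.78431386e-01, -8.17769986e-05,  7.31737628e-06]), 'ft_force': array([ 0.83780444, -1.18058676, -0.46850444]), 'torque': array([-0.01451707, -0.01554935, -0.03166492]), 'gripper_width': 0.09276044092706624}
```

View pics/w1.png

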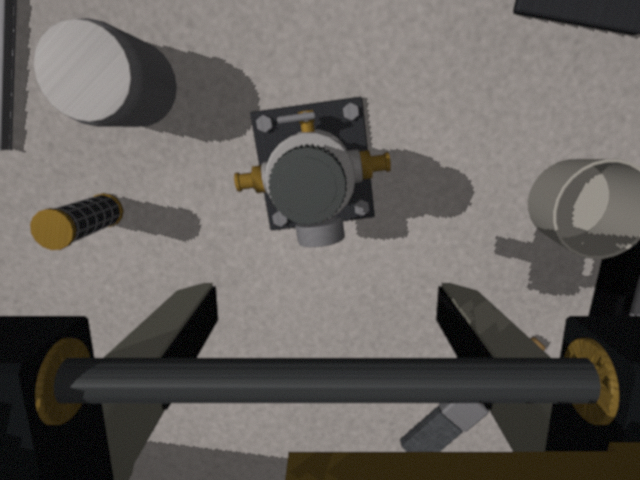

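Run:
```python
from h import *
import pickle,cv2
c=pickle.load(open("w1.pkl","rb"))
print(-c["R"].T@c["t"])
cv2.imwrite("pics/e.png",cv2.resize(c["frame"][90:250,230:400],None,fx=3.7,fy=3.7,interpolation=cv2.INTER_CUBIC))
```

```text
[ 0.61375898 -0.19387617  0.43289675]
```

View pics/e.png

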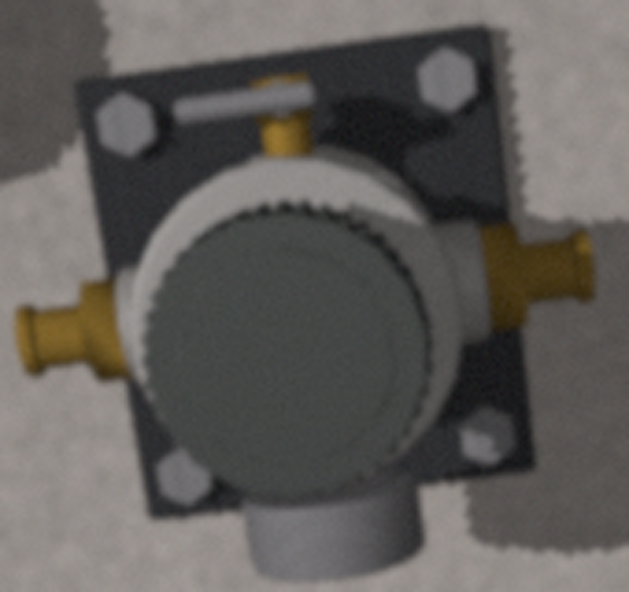

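Run:
```python
from h import *
import pickle
c=pickle.load(open("w1.pkl","rb"))
np.set_printoptions(precision=4,suppress=True)
w=(c,307,187.3)
print(tri(('scene',260.5,196),('side',337.2,182.9),w))
for z in(.158,.162,.167):print(plane(*w,z))
P=lambda u,v:(c,230+u/3.7,90+v/3.7)
# foot plate corners z~? 
q=[plane(*P(*p),.008)[:2] for p in((77,85),(487,27),(533,468),(152,516))];print(np.array(q),np.mean(q,0),[np.linalg.norm(q[i]-q[i-1]) for i in range(4)])
X=np.array([.573,-.19,0])
for z in(.158,.162,.167):
  R=np.array([.573,-.19,z]);pts=np.array([proj(c,plane(*w,z)+.026*np.array([np.cos(a),np.sin(a),0])) for a in np.linspace(0,6.28,60)]);print(z,(pts.max(0)-pts.min(0))*3.7,(pts.min(0)-[230,90])*3.7)
```

```text
(array([ 0.5731, -0.1939,  0.1553]), [array([-0.09,  0.63]), array([ 0.07, -0.49]), array([-1.68,  1.08])])
[ 0.5745 -0.1947  0.158 ]
[ 0.5751 -0.1947  0.162 ]
[ 0.5758 -0.1947  0.167 ]
[[ 0.6016 -0.1201]
 [ 0.6524 -0.2148]
 [ 0.5491 -0.2698]
 [ 0.499  -0.1752]] [ 0.5755 -0.195 ] [np.float64(0.11641321067624329), np.float64(0.10746360017996376), np.float64(0.11700063949678889), np.float64(0.10698738829104879)]
0.158 [295.1373 294.8986] [137.29   209.0215]
0.162 [299.498  299.2583] [135.1098 206.7356]
0.167 [305.1335 304.8926] [132.2923 203.779 ]
```

Emit:
drive_tool(steps="35 -12 0 0 0 0;0 0 0 0 0 0.14;0 0 0 0 0 0.14;0 0 0 0 0 0.14;0 0 0 0 0 0.14;0 0 0 0 0 0.14;0 0 0 0 0 0.14;0 0 0 0 0 0.14;0 0 0 0 0 0.14;0 0 0 0 0 0.14")

```text
time: 2.2
tool_pos: [0.574, -0.1964, 0.2789]
ee_rot: [0.899, -0.438, -0.0, 0.0]
ft_force: [0.1, -0.1, -0.8]
gripper_width: 0.0935
```

Emit:
drive_tool(steps="0 0 0 0 0 0.14;0 0 0 0 0 0.14;0 0 0 0 0 0.12;0 0 0 0 0 0.1;0 0 -10 0 0 0;0 0 0 0 0 0;0 0 0 0 0 0;0 0 0 0 0 0;0 0 0 0 0 0;0 0 0 0 0 0")

```text
time: 3.2
tool_pos: [0.5742, -0.1965, 0.2892]
ee_rot: [0.765, -0.644, -0.0, 0.0]
ft_force: [0.7, 0.3, -0.4]
gripper_width: 0.0928
```

Run:
```python
from cell import *
import cv2
s=read_state();print(s)
c=camera("wrist");cv2.imwrite("pics/w2.png",c["frame"]);import pickle;pickle.dump(c,open("w2.pkl","wb"))
```

```text
{'time': 3.2, 'joints': array([-4.14159886e-01,  1.32374386e-01,  1.37850486e+00,  9.23883401e-06,
        1.63108349e+00,  2.55736298e+00]), 'qd': array([ 0.00104036, -0.00083035, -0.00106731, -0.00031871, -0.00099602,
        0.00282733]), 'tau': array([-2.80513006e-03, -5.67779553e+01, -4.98948741e+01, -5.74091985e-02,
       -5.39121812e-02, -1.68740092e-02]), 'tool_pos': array([ 0.57415956, -0.19646026,  0.2891627 ]), 'ee_rot': array([ 7.64608279e-01, -6.44495264e-01, -1.78814180e-04,  4.78153305e-05]), 'ft_force': array([ 0.71401223,  0.27955968, -0.39735504]), 'torque': array([ 0.09682018, -0.04737019,  0.00874997]), 'gripper_width': 0.09282880695905478}
```

View pics/w2.png

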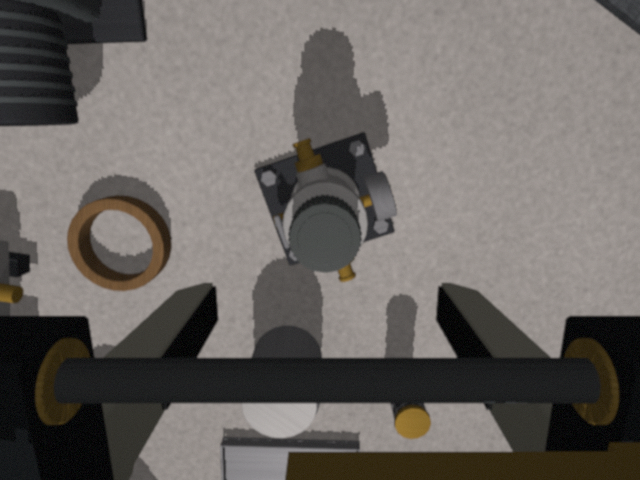

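```bash
cat >> h.py <<'E'
import cv2
def overlay(c,fr,cands,roi,fn,k=5):
    y0,y1,x0,x1=roi
    im=cv2.resize(fr[y0:y1,x0:x1],None,fx=k,fy=k,interpolation=cv2.INTER_CUBIC);im=cv2.convertScaleAbs(im,alpha=1.5)
    for (x,y,z,r),col in cands:
        p=np.array([proj(c,np.array([x+r*np.cos(a),y+r*np.sin(a),z])) for a in np.linspace(0,6.28,80)])
        p=(p+.5-[x0,y0])*k-.5
        cv2.polylines(im,[np.round(p*8).astype(int)],True,col,1,cv2.LINE_AA,3)
    cv2.imwrite(fn,im)
E
python3 - <<'E'
from h import *
import pickle
c=pickle.load(open("w2.pkl","rb"))
np.set_printoptions(precision=4,suppress=True)
print(plane(c,325,238,.158))
C_=[((.575,-.1945,.158,.026),(0,255,0)),((.575,-.1945,.118,.034),(255,255,0))]
overlay(c,c["frame"],C_,(165,285,270,390),"pics/o2.png")
c=pickle.load(open("w1.pkl","rb"))
overlay(c,c["frame"],C_,(120,240,250,370),"pics/o1.png")
E
```

```text
[ 0.5751 -0.1943  0.158 ]
```

View pics/o1.png

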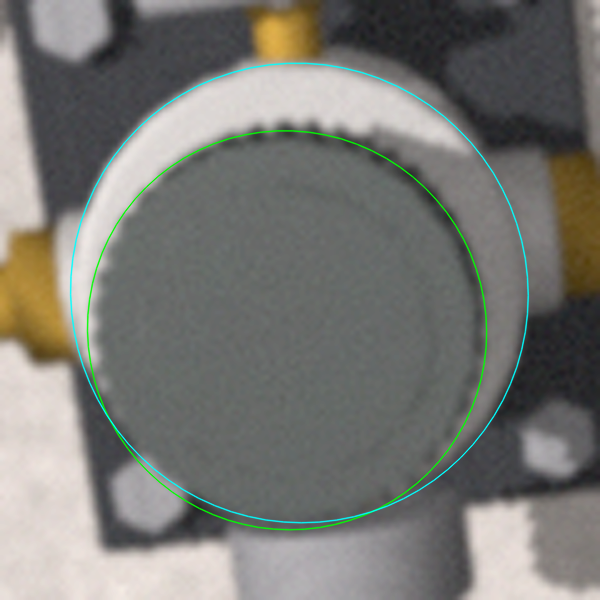

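View pics/o2.png

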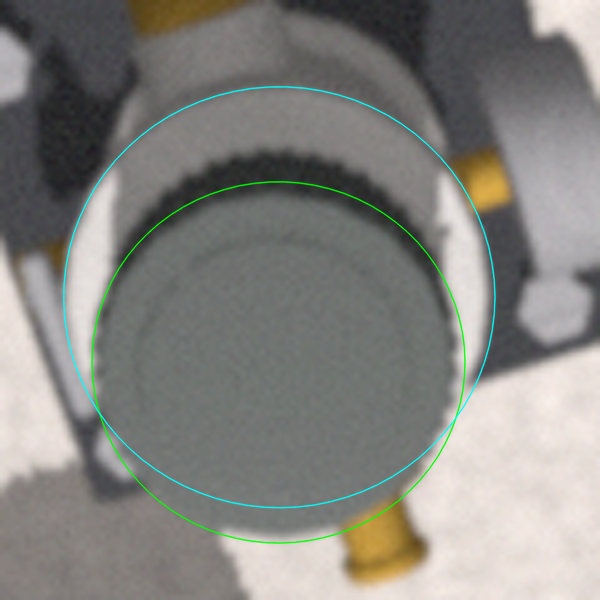

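Run:
```python
from h import *
import pickle
c=pickle.load(open("w2.pkl","rb"))
s=cv2.imread("pics/scene0.png");d=cv2.imread("pics/side0.png")
x,y=.575,-.1945
for zt,n in((.158,'a'),(.162,'b')):
  C_=[((x,y,zt,.0252),(0,255,0)),((x,y,zt-.038,.026),(0,0,255)),((x,y,.118,.034),(255,255,0))]
  overlay(c,c["frame"],C_,(165,285,270,390),f"pics/p{n}1.png",4)
  overlay('scene',s,C_,(175,235,230,295),f"pics/p{n}2.png",8)
  overlay('side',d,C_,(165,225,310,370),f"pics/p{n}3.png",8)
ims=[[cv2.resize(cv2.imread(f"pics/p{n}{i}.png"),(266,266)) for i in (1,2,3)] for n in "ab"]
cv2.imwrite("pics/p.png",np.vstack([np.hstack(r) for r in ims]))
```

```text
(no output)
```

View pics/p.png

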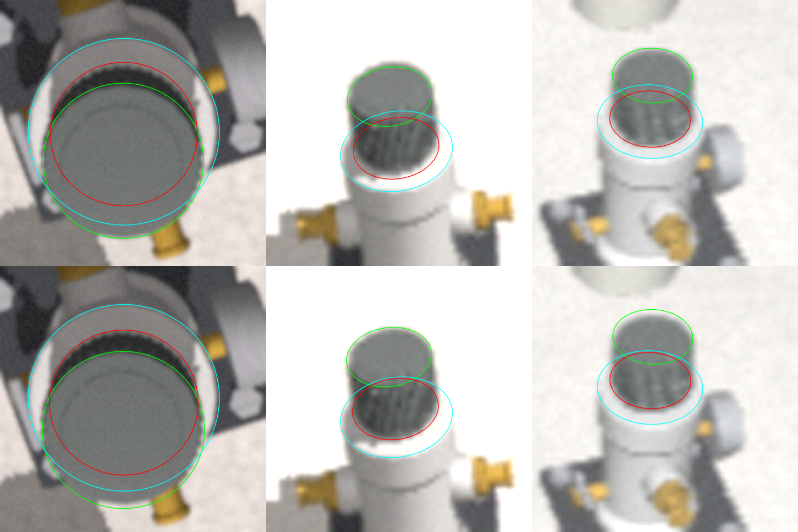

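Emit:
drive_tool(steps="-1.8 -1.2 0 0 0 0;0 0 25 0 0 0;0 0 30 0 0 0;0 0 30 0 0 0;0 0 25 0 0 0;0 0 20 0 0 0;0 0 12 0 0 0;0 0 5 0 0 0;0 0 3 0 0 0;0 0 0 0 0 0", claw=68)

```text
time: 4.25
tool_pos: [0.5756, -0.1947, 0.1401]
ee_rot: [0.764, -0.645, 0.001, -0.0]
ft_force: [0.7, -0.6, 0.0]
gripper_width: 0.068
```

Run:
```python
from cell import *
import cv2,numpy as np
s=read_state();print(s)
c=camera("wrist");import pickle;pickle.dump(c,open("w3.pkl","wb"))
d=camera("side")["frame"][135:235,270:400];e=camera("scene")["frame"][135:235,200:330]
cv2.imwrite("pics/w3.png",np.vstack([cv2.resize(c["frame"],(400,300)),cv2.resize(d,(400,300),interpolation=2)]))
cv2.imwrite("pics/w3.png",np.vstack([c["frame"][200:480],np.hstack([cv2.resize(x,(320,246),interpolation=2) for x in(d,e)])]))
```

```text
{'time': 4.25, 'joints': array([-4.10556110e-01,  2.06644530e-01,  1.56877594e+00,  1.46077114e-05,
        1.36511830e+00,  2.56140154e+00]), 'qd': array([-0.00118672, -0.00904836, -0.00780631,  0.00074501,  0.00577641,
       -0.00030566]), 'tau': array([ 4.10449575e-03, -5.76328933e+01, -4.70732725e+01, -5.49487257e-02,
       -1.74509282e-01, -8.98952499e-05]), 'tool_pos': array([ 0.57557773, -0.19469858,  0.14012528]), 'ee_rot': array([ 7.64466921e-01, -6.44662741e-01,  5.02889641e-04, -1.57544492e-04]), 'ft_force': array([ 0.70614975, -0.60994158,  0.04033257]), 'torque': array([ 0.06176081, -0.03937051, -0.01429556]), 'gripper_width': 0.06797267774324847}
```

View pics/w3.png

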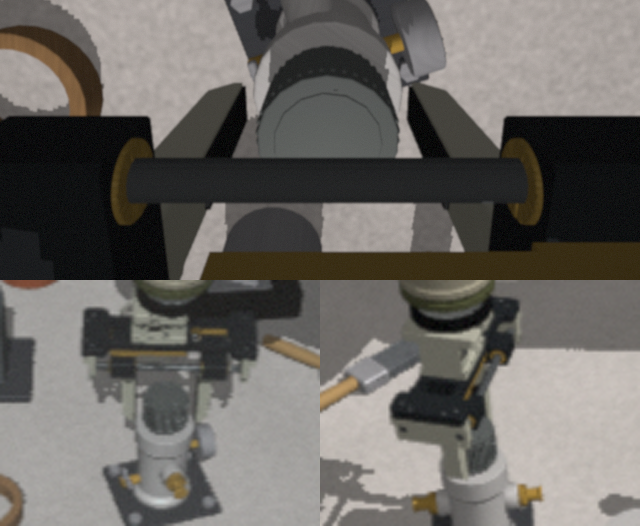

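Emit:
drive_tool(steps="0 0 0 0 0 0;0 0 0 0 0 0;0 0 0 0 0 0;0 0 0 0 0 0;0 0 0 0 0 0;0 0 0 0 0 0;0 0 0 0 0 0;0 0 0 0 0 0;0 0 0 0 0 0;0 0 0 0 0 0", claw=48)

```text
time: 5.4
tool_pos: [0.5753, -0.1946, 0.1397]
ee_rot: [0.764, -0.645, 0.0, -0.0]
ft_force: [-0.9, -0.2, 5.1]
gripper_width: 0.0528
```

Run:
```python
from cell import *
s=read_state();print(s)
```

```text
{'time': 5.4, 'joints': array([-4.10610823e-01,  2.06793629e-01,  1.56944177e+00, -8.34891062e-06,
        1.36492989e+00,  2.56141155e+00]), 'qd': array([ 0.00086684, -0.00083045, -0.00089982,  0.00069191, -0.00037299,
       -0.00065936]), 'tau': array([ 2.17079781e-01, -5.51081300e+01, -4.51669371e+01,  1.21517787e-01,
       -4.00696434e-01,  3.39259277e-02]), 'tool_pos': array([ 0.57527342, -0.1946112 ,  0.1396825 ]), 'ee_rot': array([ 7.64447657e-01, -6.44685764e-01,  2.05929728e-04, -5.71879917e-05]), 'ft_force': array([-0.89491154, -0.24327271,  5.07559202]), 'torque': array([0.12253355, 0.12095247, 0.04115187]), 'gripper_width': 0.052780473686874864}
```

Emit:
drive_tool(steps="0 0 -0.5 0 0 -0.04;0 0 -0.1 0 0 -0.06;0 0 -0.15 0 0 -0.08;0 0 -0.15 0 0 -0.08;0 0 -0.15 0 0 -0.08;0 0 -0.15 0 0 -0.08;0 0 -0.15 0 0 -0.08;0 0 -0.15 0 0 -0.08;0 0 -0.15 0 0 -0.08;0 0 -0.1 0 0 -0.04")

```text
time: 6.4
tool_pos: [0.5753, -0.1946, 0.1411]
ee_rot: [0.94, -0.342, 0.0, -0.0]
ft_force: [0.4, -0.3, 2.9]
gripper_width: 0.0529
```

Run:
```python
from cell import *
s=read_state();print(s)
```

```text
{'time': 6.4, 'joints': array([-4.10605154e-01,  2.05703614e-01,  1.56804649e+00,  3.58336211e-05,
        1.36745599e+00,  1.85845600e+00]), 'qd': array([-6.84628328e-05, -1.74179196e-04,  4.41642306e-04,  2.34155568e-03,
        1.67489035e-03, -3.61258519e-01]), 'tau': array([ 3.71648530e-01, -5.64142513e+01, -4.57255983e+01,  1.11450122e-01,
        1.62592018e-01,  4.45871148e-02]), 'tool_pos': array([ 0.57529924, -0.19460141,  0.14108063]), 'ee_rot': array([ 9.39668599e-01, -3.42086081e-01,  1.93994122e-04, -5.64119257e-06]), 'ft_force': array([ 0.38355208, -0.26580729,  2.89027166]), 'torque': array([-0.02019872, -0.03974927, -0.12821095]), 'gripper_width': 0.0529432250514225}
```

Emit:
drive_tool(steps="0 0 -0.3 0 0 -0.08;0 0 -0.2 0 0 -0.1;0 0 -0.2 0 0 -0.1;0 0 -0.2 0 0 -0.1;0 0 -0.2 0 0 -0.1;0 0 -0.2 0 0 -0.1;0 0 -0.2 0 0 -0.1;0 0 -0.2 0 0 -0.1;0 0 -0.2 0 0 -0.1;0 0 -0.15 0 0 -0.08")

```text
time: 7.4
tool_pos: [0.5756, -0.1945, 0.143]
ee_rot: [0.991, 0.131, 0.0, 0.0]
ft_force: [2.8, -0.1, 0.2]
gripper_width: 0.0524
```

Run:
```python
from cell import *
s=read_state();print(s['joints'],s['ft_force'],s['torque'],s['tool_pos'])
```

```text
[-4.10510432e-01  2.04259821e-01  1.56611249e+00  3.96662227e-04
  1.37030436e+00  8.97605153e-01] [ 2.83375729 -0.05148378  0.17322237] [-0.03767283 -0.41701356 -0.1733849 ] [ 0.57559846 -0.1945278   0.1429792 ]
```

Emit:
drive_tool(steps="0.2 0.1 -0.2 0 0 -0.08;0 0 -0.2 0 0 -0.1;0 0 -0.2 0 0 -0.1;0 0 -0.2 0 0 -0.1;0 0 -0.2 0 0 -0.1;0 0 -0.2 0 0 -0.1;0 0 -0.2 0 0 -0.1;0 0 -0.2 0 0 -0.1;0 0 -0.2 0 0 -0.1;0 0 -0.15 0 0 -0.08")

```text
time: 8.4
tool_pos: [0.5756, -0.1941, 0.1448]
ee_rot: [0.819, 0.574, 0.0, -0.0]
ft_force: [1.0, 2.2, 1.2]
gripper_width: 0.0527
```

Run:
```python
from cell import *
s=read_state();print(s['joints'],s['ft_force'],s['torque'],s['tool_pos'],s['ee_rot'])
```

```text
[-4.10129390e-01  2.03181702e-01  1.56392051e+00  9.31118662e-04
  1.37443890e+00 -6.23768349e-02] [1.04667331 2.19612382 1.20049844] [ 0.21663711 -0.32989664 -0.18784064] [ 0.57560879 -0.19407115  0.1447944 ] [ 8.18827281e-01  5.74039785e-01  4.02931930e-04 -2.16350790e-04]
```

Emit:
drive_tool(steps="0.2 0 -0.2 0 0 -0.08;0 0 -0.2 0 0 -0.1;0 0 -0.2 0 0 -0.1;0 0 -0.2 0 0 -0.1;0 0 -0.2 0 0 -0.1;0 0 -0.2 0 0 -0.1;0 0 -0.2 0 0 -0.1;0 0 -0.2 0 0 -0.1;0 0 -0.2 0 0 -0.1;0 0 -0.15 0 0 -0.08")

```text
time: 9.4
tool_pos: [0.5753, -0.194, 0.1466]
ee_rot: [0.461, 0.887, 0.0, -0.0]
ft_force: [-0.1, 1.0, 1.1]
gripper_width: 0.0525
```

Run:
```python
from cell import *
s=read_state();print(s['joints'],s['ft_force'],s['torque'],s['tool_pos'],s['ee_rot'])
```

```text
[-4.09972785e-01  2.01578090e-01  1.56225527e+00  5.08517766e-04
  1.37840357e+00 -1.02206276e+00] [-0.10116307  0.97849727  1.13765836] [ 0.19476587 -0.1014007  -0.06778738] [ 0.57531518 -0.19400565  0.1466492 ] [ 4.61248519e-01  8.87270893e-01  2.26619574e-04 -3.38661922e-04]
```

Emit:
drive_tool(steps="0 0 -0.15 0 0 -0.06;0 0 -0.15 0 0 -0.08;0 0 -0.15 0 0 -0.08;0 0 -0.15 0 0 -0.08;0 0 -0.15 0 0 -0.08;0 0 -0.15 0 0 -0.08;0 0 -0.15 0 0 -0.08;0 0 -0.15 0 0 -0.08;0 0 -0.15 0 0 -0.08;0 0 -0.15 0 0 -0.06")

```text
time: 10.4
tool_pos: [0.5752, -0.1942, 0.1481]
ee_rot: [0.1, 0.995, 0.0, -0.0]
ft_force: [0.3, -0.4, 1.3]
gripper_width: 0.0527
```

Run:
```python
from cell import *
s=read_state();print(s['joints'],s['ft_force'],s['torque'],s['tool_pos'],s['ee_rot'])
```

```text
[-4.10071783e-01  2.00444868e-01  1.56087632e+00  2.19461933e-04
  1.38098570e+00 -1.78120422e+00] [ 0.30203454 -0.41258631  1.33085895] [ 0.04573466 -0.15911931 -0.16976176] [ 0.57523748 -0.1941505   0.14806794] [ 9.96868309e-02  9.95018792e-01  2.11632199e-04 -3.07173748e-04]
```

Emit:
drive_tool(steps="0 0 -0.15 0 0 -0.06;0 0 -0.15 0 0 -0.08;0 0 -0.15 0 0 -0.08;0 0 -0.15 0 0 -0.08;0 0 -0.15 0 0 -0.08;0 0 -0.15 0 0 -0.08;0 0 -0.15 0 0 -0.08;0 0 -0.15 0 0 -0.08;0 0 -0.15 0 0 -0.08;0 0 -0.2 0 0 -0.08")

```text
time: 11.4
tool_pos: [0.5754, -0.1943, 0.1496]
ee_rot: [-0.286, 0.958, 0.0, -0.0]
ft_force: [0.5, 1.0, -0.4]
gripper_width: 0.0525
```

Run:
```python
from cell import *
s=read_state();print(s['joints'],s['ft_force'],s['torque'],s['tool_pos'],s['ee_rot'])
```

```text
[-4.10143338e-01  1.99252768e-01  1.55935301e+00  2.28503977e-04
  1.38331476e+00 -2.56129376e+00] [ 0.46344409  0.95030229 -0.37259485] [ 0.04056804 -0.27050622 -0.06484866] [ 0.57536905 -0.19425133  0.14959967] [-2.86101446e-01  9.58199313e-01  1.91484019e-04 -5.30195114e-05]
```

Emit:
drive_tool(steps="0 0 0 0 0 0;0 0 0 0 0 0;0 0 0 0 0 0;0 0 0 0 0 0;0 0 0 0 0 0.05;0 0 0 0 0 0.1;0 0 0 0 0 0.14;0 0 0 0 0 0.14;0 0 0 0 0 0.14;0 0 0 0 0 0.14", claw=64)

```text
time: 12.4
tool_pos: [0.5754, -0.1944, 0.1501]
ee_rot: [0.07, 0.998, 0.0, -0.0]
ft_force: [-0.1, -0.4, -0.7]
gripper_width: 0.064
```

Emit:
drive_tool(steps="0 0 0 0 0 0.14;0 0 0 0 0 0.14;0 0 0 0 0 0.14;0 0 0 0 0 0.14;0 0 0 0 0 0.14;0 0 0 0 0 0.14;0 0 0 0 0 0.14;0 0 0 0 0 0.14;0 0 0 0 0 0.14;0 0 0 0 0 0.14")

```text
time: 13.4
tool_pos: [0.5754, -0.1943, 0.1501]
ee_rot: [0.696, 0.718, -0.0, -0.0]
ft_force: [-0.0, -1.2, -0.4]
gripper_width: 0.064
```

Emit:
drive_tool(steps="0 0 0 0 0 0.14;0 0 0 0 0 0.14;0 0 0 0 0 0.14;0 0 0 0 0 0.14;0 0 0 0 0 0.14;0 0 0 0 0 0.14;0 0 0 0 0 0.14;0 0 0 0 0 0.14;0 0 0 0 0 0.14;0 0 0 0 0 0.14")

```text
time: 14.4
tool_pos: [0.5754, -0.1944, 0.1501]
ee_rot: [0.995, 0.101, -0.0, -0.0]
ft_force: [-0.2, -0.6, -0.8]
gripper_width: 0.0642
```

Emit:
drive_tool(steps="0 0 0 0 0 0.14;0 0 0 0 0 0.14;0 0 0 0 0 0.14;0 0 0 0 0 0.14;0 0 0 0 0 0.14;0 0 0 0 0 0.14;0 0 0 0 0 0.14;0 0 0 0 0 0.05;0 0 0 0 0 0;0 0 0 0 0 0")

```text
time: 15.4
tool_pos: [0.5754, -0.1944, 0.1501]
ee_rot: [0.917, -0.399, -0.0, -0.0]
ft_force: [0.4, 0.4, 0.1]
gripper_width: 0.0637
```

Run:
```python
from cell import *
import cv2
s=read_state();print(s['joints'],s['ft_force'],s['torque'],s['tool_pos'],s['ee_rot'])
c=camera("wrist");cv2.imwrite("pics/w4.png",cv2.resize(c["frame"][160:360,180:480],(750,500)))
```

```text
[-4.10188714e-01  1.98796484e-01  1.55894911e+00  1.22113379e-06
  1.38394815e+00  1.98039530e+00] [0.3760045  0.43118675 0.10798771] [ 0.04821712  0.0102034  -0.01820475] [ 0.57538148 -0.1943759   0.15009076] [ 9.17163086e-01 -3.98512072e-01 -5.05485677e-05 -6.14839244e-07]
```

View pics/w4.png

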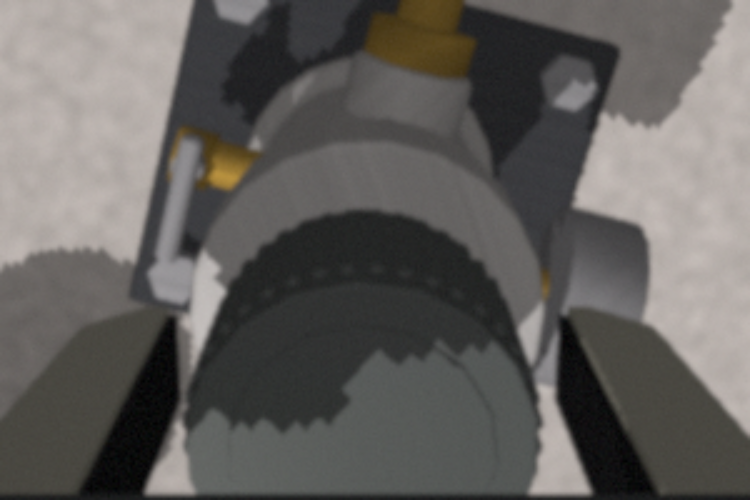

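Emit:
drive_tool(steps="0 0 0 0 0 0;0 0 0 0 0 0;0 0 0 0 0 0;0 0 0 0 0 0;0 0 0 0 0 0;0 0 0 0 0 0;0 0 0 0 0 0;0 0 0 0 0 0;0 0 0 0 0 0;0 0 0 0 0 0", claw=48)

```text
time: 16.45
tool_pos: [0.5757, -0.1942, 0.1502]
ee_rot: [0.917, -0.399, 0.0, -0.0]
ft_force: [3.3, 2.4, -1.7]
gripper_width: 0.0518
```

Run:
```python
from cell import *
s=read_state();print(s['joints'],s['ft_force'],s['torque'],s['tool_pos'],s['ee_rot'])
```

```text
[-4.09933359e-01  1.98746894e-01  1.55878429e+00  4.38347999e-04
  1.38362522e+00  1.98180280e+00] [ 3.32321993  2.41417432 -1.66364505] [ 0.49929706 -0.70968555  0.10441498] [ 0.57569009 -0.19416991  0.15020858] [ 9.16917109e-01 -3.99077587e-01  2.18010978e-04 -2.15471925e-04]
```

Emit:
drive_tool(steps="0 -0.2 0 0 0 0;0 -0.2 0 0 0 -0.04;0 0 -0.15 0 0 -0.06;0 0 -0.15 0 0 -0.08;0 0 -0.15 0 0 -0.08;0 0 -0.15 0 0 -0.08;0 0 -0.15 0 0 -0.08;0 0 -0.15 0 0 -0.08;0 0 -0.15 0 0 -0.08;0 0 -0.15 0 0 -0.06")

```text
time: 17.45
tool_pos: [0.5752, -0.1946, 0.1514]
ee_rot: [0.996, -0.089, -0.0, 0.0]
ft_force: [1.2, -0.3, 0.0]
gripper_width: 0.0521
```

Run:
```python
from cell import *
s=read_state();print(s['joints'],s['ft_force'],s['torque'],s['tool_pos'],s['ee_rot'])
```

```text
[-4.10144998e-01  1.98108680e-01  1.55727967e+00 -9.45664925e-04
  1.38680820e+00  1.33943756e+00] [ 1.22207932 -0.31169526  0.02062906] [ 0.11044296 -0.12614195 -0.11486349] [ 0.5752086  -0.19464387  0.15139627] [ 9.96014674e-01 -8.91877929e-02 -4.33098584e-04  3.45920813e-04]
```

Emit:
drive_tool(steps="0 0 -0.15 0 0 -0.06;0 0 -0.15 0 0 -0.08;0 0 -0.15 0 0 -0.08;0 0 -0.15 0 0 -0.08;0 0 -0.15 0 0 -0.08;0 0 -0.15 0 0 -0.08;0 0 -0.15 0 0 -0.08;0 0 -0.15 0 0 -0.08;0 0 -0.15 0 0 -0.08;0 0 -0.15 0 0 -0.08")

```text
time: 18.45
tool_pos: [0.5751, -0.1948, 0.1528]
ee_rot: [0.955, 0.296, -0.001, 0.0]
ft_force: [1.0, -0.1, 0.4]
gripper_width: 0.0518
```

Run:
```python
from cell import *
s=read_state();print(s['joints'],s['ft_force'],s['torque'],s['tool_pos'],s['ee_rot'])
```

```text
[-4.10292103e-01  1.96977426e-01  1.55587041e+00 -1.10402559e-03
  1.38954769e+00  5.59329662e-01] [ 1.0453587  -0.05575046  0.41282746] [ 0.00354203 -0.06479065 -0.1430053 ] [ 0.57509095 -0.19475221  0.15283216] [ 9.55133023e-01  2.96176389e-01 -6.58466708e-04  1.49488530e-04]
```

Total 6.54 rad; still threaded.

Emit:
drive_tool(steps="0 0 -0.15 0 0 -0.08;0 0 -0.15 0 0 -0.08;0 0 -0.15 0 0 -0.08;0 0 -0.15 0 0 -0.08;0 0 -0.15 0 0 -0.08;0 0 -0.15 0 0 -0.08;0 0 -0.15 0 0 -0.08;0 0 -0.15 0 0 -0.08;0 0 -0.15 0 0 -0.08;0 0 -0.15 0 0 -0.08")

```text
time: 19.45
tool_pos: [0.5754, -0.1948, 0.1547]
ee_rot: [0.764, 0.645, -0.0, 0.0]
ft_force: [1.2, -0.7, 2.9]
gripper_width: 0.0517
```

Run:
```python
from cell import *
s=read_state();print(s['joints'],s['ft_force'],s['torque'],s['tool_pos'],s['ee_rot'])
```

```text
[-4.10204291e-01  1.95542922e-01  1.55393519e+00 -1.05354900e-03
  1.39203701e+00 -2.40729013e-01] [ 1.18545894 -0.74330803  2.89842357] [ 0.04906813 -0.06843742 -0.01691199] [ 0.57542891 -0.19482159  0.15473259] [ 7.64356017e-01  6.44794237e-01 -4.47307310e-04  2.64841326e-04]
```

Emit:
drive_tool(steps="0 0 0 0 0 0;0 0 0 0 0 0;0 0 0 0 0 0;0 0 0 0 0 0;0 0 0 0 0 0;0 0 0 0 0 0;0 0 0 0 0 0;0 0 0 0 0 0;0 0 0 0 0 0;0 0 0 0 0 0")

```text
time: 20.45
tool_pos: [0.5755, -0.1946, 0.1545]
ee_rot: [0.766, 0.643, -0.0, 0.0]
ft_force: [-3.0, -3.5, 5.6]
gripper_width: 0.0519
```

Run:
```python
from cell import *
for i in range(4):
  s=read_state();print(s['joints'],s['ft_force'],s['torque'],s['tool_pos'],s['gripper_width'])
```

```text
[-4.09988522e-01  1.95749720e-01  1.55409282e+00 -8.06596703e-04
  1.39173380e+00 -2.36996627e-01] [-2.95718259 -3.48431671  5.64852799] [-0.49819874  0.43863547  0.03915806] [ 0.57550135 -0.19461352  0.15452321] 0.051901957982086265
[-4.09988522e-01  1.95749720e-01  1.55409282e+00 -8.06596703e-04
  1.39173380e+00 -2.36996627e-01] [-2.95718259 -3.48431671  5.64852799] [-0.49819874  0.43863547  0.03915806] [ 0.57550135 -0.19461352  0.15452321] 0.051901957982086265
[-4.09988522e-01  1.95749720e-01  1.55409282e+00 -8.06596703e-04
  1.39173380e+00 -2.36996627e-01] [-2.95718259 -3.48431671  5.64852799] [-0.49819874  0.43863547  0.03915806] [ 0.57550135 -0.19461352  0.15452321] 0.051901957982086265
[-4.09988522e-01  1.95749720e-01  1.55409282e+00 -8.06596703e-04
  1.39173380e+00 -2.36996627e-01] [-2.95718259 -3.48431671  5.64852799] [-0.49819874  0.43863547  0.03915806] [ 0.57550135 -0.19461352  0.15452321] 0.051901957982086265
```

Emit:
drive_tool(steps="0 0 -0.1 0 0 -0.05;0 0 -0.1 0 0 -0.05;0 0 -0.1 0 0 -0.05;0 0 -0.1 0 0 -0.05;0 0 -0.1 0 0 -0.05;0 0 -0.1 0 0 -0.05;0 0 -0.1 0 0 -0.05;0 0 -0.1 0 0 -0.05;0 0 -0.1 0 0 -0.05;0 0 -0.1 0 0 -0.05")

```text
time: 21.45
tool_pos: [0.5761, -0.1937, 0.1558]
ee_rot: [0.581, 0.814, 0.0, 0.0]
ft_force: [-0.0, 0.8, 6.1]
gripper_width: 0.0519
```

Run:
```python
from cell import *
s=read_state();print(s['joints'],s['ft_force'],s['torque'],s['tool_pos'],s['ee_rot'],s['gripper_width'])
```

```text
[-4.09152439e-01  1.94809450e-01  1.55280880e+00  8.05680432e-04
  1.39334907e+00 -7.38996352e-01] [-0.03355167  0.79988257  6.11999849] [ 0.11099583  0.12465462 -0.04173151] [ 0.5761112  -0.19369248  0.15577785] [5.81480347e-01 8.13560294e-01 4.53299181e-04 2.22537946e-04] 0.05191505718807208
```

Emit:
drive_tool(steps="0 0 -0.2 0 0 -0.02;0 0 -0.2 0 0 -0.02;0 0 -0.2 0 0 -0.02;0 0 -0.2 0 0 -0.02;0 0 -0.2 0 0 -0.02;0 0 0 0 0 0;0 0 0 0 0 0;0 0 0 0 0 0;0 0 0 0 0 0;0 0 0 0 0 0")

```text
time: 22.45
tool_pos: [0.5762, -0.1937, 0.1568]
ee_rot: [0.541, 0.841, 0.0, 0.0]
ft_force: [-0.6, 1.8, 6.2]
gripper_width: 0.0519
```

Run:
```python
from cell import *
s=read_state();print(s['joints'],s['ft_force'],s['torque'],s['tool_pos'],s['ee_rot'],s['gripper_width'])
```

```text
[-4.09107420e-01  1.94070690e-01  1.55177662e+00  7.77857419e-04
  1.39499561e+00 -8.37036968e-01] [-0.64565261  1.82884455  6.16370483] [0.11720974 0.08175895 0.03949076] [ 0.57616824 -0.19369835  0.15677638] [5.40895282e-01 8.41089773e-01 4.38508748e-04 3.08046205e-04] 0.05187883657892892
```

Emit:
drive_tool(steps="0 0 -1 0 0 0;0 0 -2 0 0 0;0 0 -2 0 0 0;0 0 -3 0 0 0;0 0 -4 0 0 0;0 0 -6 0 0 0;0 0 -8 0 0 0;0 0 -10 0 0 0;0 0 -10 0 0 0;0 0 -4 0 0 0")

```text
time: 23.45
tool_pos: [0.5765, -0.1944, 0.2085]
ee_rot: [0.541, 0.841, 0.0, 0.001]
ft_force: [0.3, -0.2, -1.4]
gripper_width: 0.0523
```

Run:
```python
from cell import *
import cv2,numpy as np
s=read_state();print(s['joints'],s['ft_force'],s['torque'],s['tool_pos'],s['ee_rot'],s['gripper_width'])
d=camera("side")["frame"][105:235,250:400];e=camera("scene")["frame"][105:255,200:330]
cv2.imwrite("pics/w5.png",np.hstack([cv2.resize(x,(400,400),interpolation=2) for x in(d,e)]))
```

```text
[-4.09585579e-01  1.60412850e-01  1.49389297e+00  1.57252972e-05
  1.48479649e+00 -8.37548798e-01] [ 0.30749922 -0.182857   -1.37485068] [ 0.01486695 -0.08392304 -0.02163253] [ 0.57645094 -0.1944365   0.20845963] [5.40824246e-01 8.41134701e-01 2.08361223e-04 1.22764119e-03] 0.0522916674434927
```

View pics/w5.png

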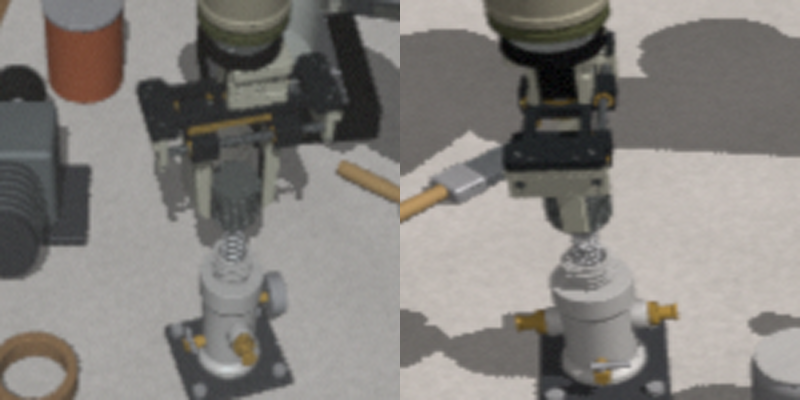

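Emit:
drive_tool(steps="10 4 -5 0 0 0;20 8 -5 0 0 0;30 11 0 0 0 0;40 15 0 0 0 0;45 17 0 0 0 0;45 17 0 0 0 0;45 17 0 0 0 0;45 17 0 0 0 0;40 15 0 0 0 0;27 10.4 0 0 0 0")

```text
time: 24.55
tool_pos: [0.5498, 0.1797, 0.2162]
ee_rot: [0.54, 0.842, 0.0, -0.001]
ft_force: [0.3, -1.3, -1.0]
gripper_width: 0.052
```

Emit:
drive_tool(steps="0 0 0 0 0 0.06;0 0 0 0 0 0.08;0 0 0 0 0 0.08;0 0 0 0 0 0.07;0 0 0 0 0 0;0 0 0 0 0 0;0 0 0 0 0 0;0 0 0 0 0 0;0 0 0 0 0 0;0 0 0 0 0 0")

```text
time: 25.55
tool_pos: [0.5512, 0.1761, 0.2164]
ee_rot: [0.657, 0.754, -0.0, -0.0]
ft_force: [-0.8, 0.0, -2.2]
gripper_width: 0.0517
```

Run:
```python
from cell import *
import cv2,numpy as np,pickle
s=read_state();print(s['joints'],s['ft_force'],s['torque'],s['tool_pos'],s['ee_rot'],s['gripper_width'])
d=camera("side")["frame"][200:400,200:400];e=camera("scene")["frame"][150:350,300:500];w=camera("wrist");pickle.dump(w,open("w6.pkl","wb"))
cv2.imwrite("pics/w6.png",w["frame"]);cv2.imwrite("pics/w6b.png",np.hstack([cv2.resize(x,(400,400),interpolation=2) for x in(d,e)]))
```

```text
[ 2.20645995e-01  7.93574985e-02  1.56705501e+00 -1.41449568e-05
  1.49522058e+00  8.24089835e-02] [-0.79802773  0.03529025 -2.15785218] [ 0.00193848 -0.07469296 -0.05178638] [0.55123158 0.17610686 0.21635128] [ 6.56582738e-01  7.54254008e-01 -2.04662283e-05 -6.29136570e-06] 0.05165894887813938
```

View pics/w6.png

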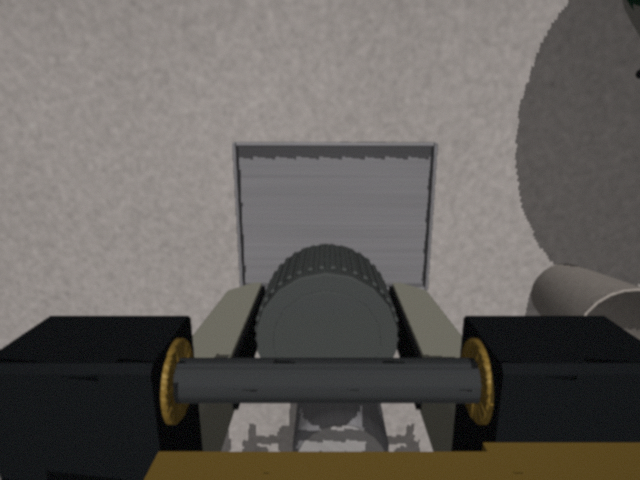

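View pics/w6b.png

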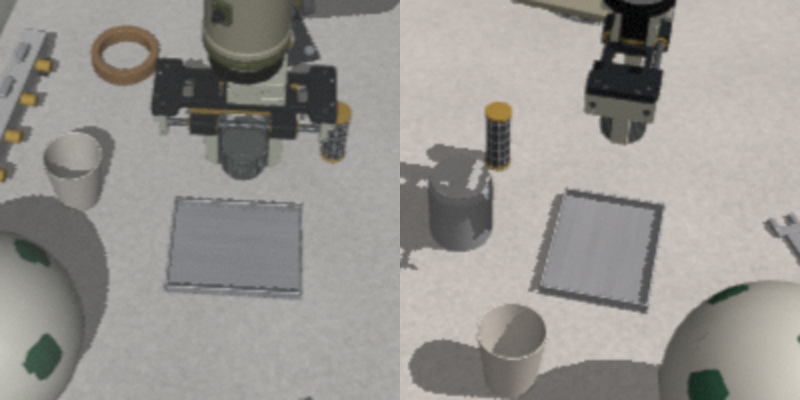

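Run:
```python
from h import *
import pickle
np.set_printoptions(precision=4,suppress=True)
c=pickle.load(open("w6.pkl","rb"))
a=plane(c,235,144,.015);b=plane(c,436,144,.015);print(a,b,np.linalg.norm(a-b))
d=(b-a)/np.linalg.norm(b-a); print(np.arctan2(-d[1],-d[0]));n=np.array([d[1],-d[0],0]);print((a+b)/2+.065*n,(a+b)/2-.065*n)
print('elem',plane('scene',349,205,.092),plane('side',369,256,.092));print('cup',plane('scene',356,315,.09),plane('side',236,276,.09))
```

```text
[0.4689 0.2237 0.015 ] [0.6322 0.2463 0.015 ] 0.16486197859872453
-3.0040821408894596
[0.5595 0.1706 0.015 ] [0.5417 0.2994 0.015 ]
elem [ 0.4564 -0.0056  0.092 ] [ 0.4538 -0.0009  0.092 ]
cup [0.7792 0.1323 0.09  ] [0.7768 0.1294 0.09  ]
```

Emit:
drive_tool(steps="0 0 10 0 0 0;0 0 20 0 0 0;0 0 25 0 0 0;0 0 25 0 0 0;0 0 25 0 0 0;0 0 25 0 0 0;0 0 20 0 0 0;0 0 12 0 0 0;0 0 6 0 0 0;0 0 3 0 0 0")

```text
time: 26.7
tool_pos: [0.5512, 0.1761, 0.045]
ee_rot: [0.657, 0.754, -0.0, -0.0]
ft_force: [-0.9, -0.3, -0.8]
gripper_width: 0.052
```

Emit:
drive_tool(steps="0 0 3 0 0 0;0 0 3 0 0 0;0 0 3 0 0 0;0 0 3 0 0 0;0 0 3 0 0 0;0 0 2 0 0 0;0 0 1 0 0 0;0 0 1 0 0 0;0 0 0 0 0 0;0 0 0 0 0 0")

```text
time: 27.7
tool_pos: [0.5513, 0.1761, 0.0264]
ee_rot: [0.657, 0.754, 0.0, 0.0]
ft_force: [0.3, -0.1, -0.7]
gripper_width: 0.0521
```

Run:
```python
from cell import *
import cv2,numpy as np
s=read_state();print(s['ft_force'],s['torque'],s['tool_pos'],s['gripper_width'])
d=camera("side")["frame"][240:360,260:380];e=camera("scene")["frame"][210:330,340:460]
cv2.imwrite("pics/w7.png",np.hstack([cv2.resize(x,(400,400),interpolation=2) for x in(d,e)]))
```

```text
[ 0.29688903 -0.1295633  -0.66186689] [-0.02519193 -0.09435776  0.02550551] [0.55130607 0.17614932 0.02644177] 0.052065238168893156
```

View pics/w7.png

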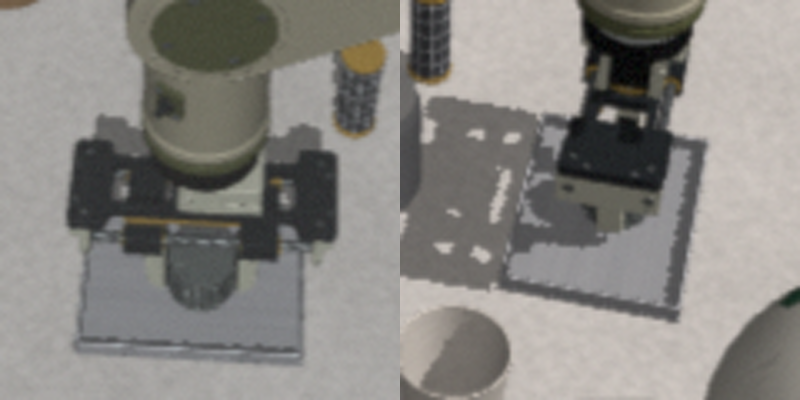

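Emit:
drive_tool(steps="0 0 0.4 0 0 0;0 0 0.4 0 0 0;0 0 0.4 0 0 0;0 0 0.4 0 0 0;0 0 0.4 0 0 0;0 0 0 0 0 0;0 0 0 0 0 0;0 0 0 0 0 0;0 0 0 0 0 0;0 0 0 0 0 0")

```text
time: 28.8
tool_pos: [0.5513, 0.1761, 0.0244]
ee_rot: [0.657, 0.754, 0.0, 0.0]
ft_force: [-0.2, 0.4, -1.7]
gripper_width: 0.0518
```

Emit:
drive_tool(steps="0 0 0.3 0 0 0;0 0 0.3 0 0 0;0 0 0.2 0 0 0;0 0 0.2 0 0 0;0 0 0 0 0 0;0 0 0 0 0 0;0 0 0 0 0 0;0 0 0 0 0 0;0 0 0 0 0 0;0 0 0 0 0 0")

```text
time: 29.8
tool_pos: [0.5512, 0.1762, 0.0234]
ee_rot: [0.657, 0.754, 0.0, -0.0]
ft_force: [-0.6, 0.4, -1.4]
gripper_width: 0.0518
```

Emit:
drive_tool(steps="0 0 0.3 0 0 0;0 0 0.3 0 0 0;0 0 0.2 0 0 0;0 0 0.2 0 0 0;0 0 0 0 0 0;0 0 0 0 0 0;0 0 0 0 0 0;0 0 0 0 0 0;0 0 0 0 0 0;0 0 0 0 0 0")

```text
time: 30.8
tool_pos: [0.5512, 0.1761, 0.0223]
ee_rot: [0.657, 0.754, 0.0, -0.0]
ft_force: [0.2, 0.7, -1.5]
gripper_width: 0.0518
```

Emit:
drive_tool(steps="0 0 0.2 0 0 0;0 0 0.2 0 0 0;0 0 0.2 0 0 0;0 0 0.2 0 0 0;0 0 0 0 0 0;0 0 0 0 0 0;0 0 0 0 0 0;0 0 0 0 0 0;0 0 0 0 0 0;0 0 0 0 0 0")

```text
time: 31.8
tool_pos: [0.5512, 0.1762, 0.0216]
ee_rot: [0.657, 0.754, 0.0, 0.0]
ft_force: [0.1, 0.9, -1.1]
gripper_width: 0.052
```

Emit:
drive_tool(steps="0 0 0.2 0 0 0;0 0 0.2 0 0 0;0 0 0.2 0 0 0;0 0 0.2 0 0 0;0 0 0 0 0 0;0 0 0 0 0 0;0 0 0 0 0 0;0 0 0 0 0 0;0 0 0 0 0 0;0 0 0 0 0 0")

```text
time: 32.8
tool_pos: [0.5512, 0.1761, 0.0207]
ee_rot: [0.657, 0.754, -0.0, -0.0]
ft_force: [-0.1, -0.2, -1.1]
gripper_width: 0.0518
```

Emit:
drive_tool(steps="0 0 0.2 0 0 0;0 0 0.2 0 0 0;0 0 0.2 0 0 0;0 0 0.2 0 0 0;0 0 0 0 0 0;0 0 0 0 0 0;0 0 0 0 0 0;0 0 0 0 0 0;0 0 0 0 0 0;0 0 0 0 0 0")

```text
time: 33.8
tool_pos: [0.5512, 0.1761, 0.02]
ee_rot: [0.657, 0.754, 0.0, 0.0]
ft_force: [0.6, -0.6, -1.3]
gripper_width: 0.052
```

Emit:
drive_tool(steps="0 0 0.2 0 0 0;0 0 0.2 0 0 0;0 0 0.2 0 0 0;0 0 0.2 0 0 0;0 0 0 0 0 0;0 0 0 0 0 0;0 0 0 0 0 0;0 0 0 0 0 0;0 0 0 0 0 0;0 0 0 0 0 0")

```text
time: 34.8
tool_pos: [0.5513, 0.1761, 0.0195]
ee_rot: [0.657, 0.754, -0.0, 0.0]
ft_force: [-2.5, -1.3, 5.6]
gripper_width: 0.0516
```

Run:
```python
from cell import *
import cv2,numpy as np
s=read_state();print(s['ft_force'],s['torque'],s['tool_pos'],s['gripper_width'])
d=camera("side")["frame"][280:350,280:350];w=camera("wrist")["frame"][200:400,220:420]
cv2.imwrite("pics/w8.png",np.hstack([cv2.resize(x,(400,400),interpolation=2) for x in(d,w)]))
```

```text
[-2.54230766 -1.3332533   5.57906882] [-0.20843611  0.54015631  0.0235218 ] [0.5512584  0.17614949 0.01948355] 0.051592715632613556
```

View pics/w8.png

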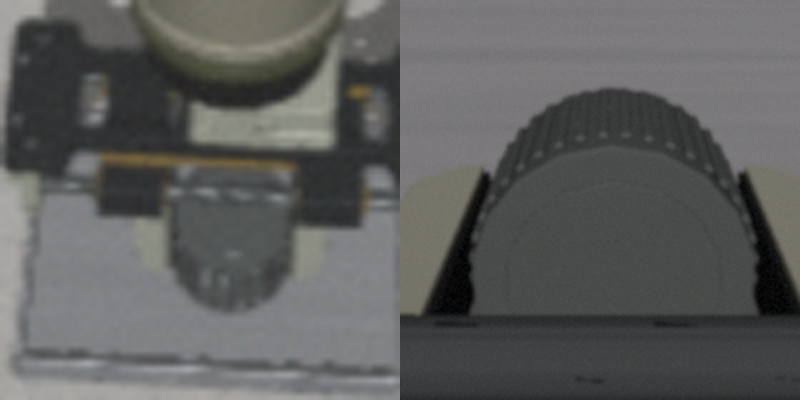

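Emit:
drive_tool(steps="0 0 -0.2 0 0 0;0 0 0 0 0 0;0 0 0 0 0 0;0 0 0 0 0 0;0 0 0 0 0 0;0 0 0 0 0 0;0 0 0 0 0 0;0 0 0 0 0 0;0 0 0 0 0 0;0 0 0 0 0 0", claw=66)

```text
time: 35.9
tool_pos: [0.5513, 0.1761, 0.0194]
ee_rot: [0.657, 0.754, 0.0, 0.0]
ft_force: [0.1, -0.7, 0.9]
gripper_width: 0.0662
```

Emit:
drive_tool(steps="0 0 -2 0 0 0;0 0 -4 0 0 0;0 0 -6 0 0 0;0 0 -10 0 0 0;0 0 -15 0 0 0;0 0 -20 0 0 0;0 0 -25 0 0 0;0 0 -25 0 0 0;0 0 -20 0 0 0;0 0 -10 0 0 0")

```text
time: 36.9
tool_pos: [0.5527, 0.1765, 0.1603]
ee_rot: [0.657, 0.754, 0.002, 0.001]
ft_force: [0.2, -0.3, -0.3]
gripper_width: 0.0657
```

Emit:
drive_tool(steps="-10 0 -20 0 0 0;-30 0 -20 0 0 0;-40 0 -20 0 0 0;-40 0 0 0 0 0;-30 0 0 0 0 0;-10 0 0 0 0 0;0 0 0 0 0 0;0 0 0 0 0 0;0 0 0 0 0 0;0 0 0 0 0 0")

```text
time: 37.9
tool_pos: [0.5731, 0.0189, 0.2163]
ee_rot: [0.656, 0.755, 0.0, -0.0]
ft_force: [0.4, 0.8, -0.3]
gripper_width: 0.0658
```

Run:
```python
from cell import *
import cv2,numpy as np
s=read_state();print(s['time'],s['ft_force'],s['tool_pos'],s['gripper_width'])
d=camera("side")["frame"];e=camera("scene")["frame"]
cv2.imwrite("pics/s9.png",d);cv2.imwrite("pics/e9.png",e)
cv2.imwrite("pics/w9.png",np.hstack([cv2.resize(x,(400,400),interpolation=2) for x in(d[270:360,270:360],e[220:320,355:455])]))
cv2.imwrite("pics/all9.png",np.vstack([cv2.resize(x,(400,300)) for x in (d,e)]))
```

```text
37.9 [ 0.35087356  0.78884796 -0.34201937] [0.57309056 0.01894934 0.21625846] 0.06583327114480327
```

View pics/w9.png

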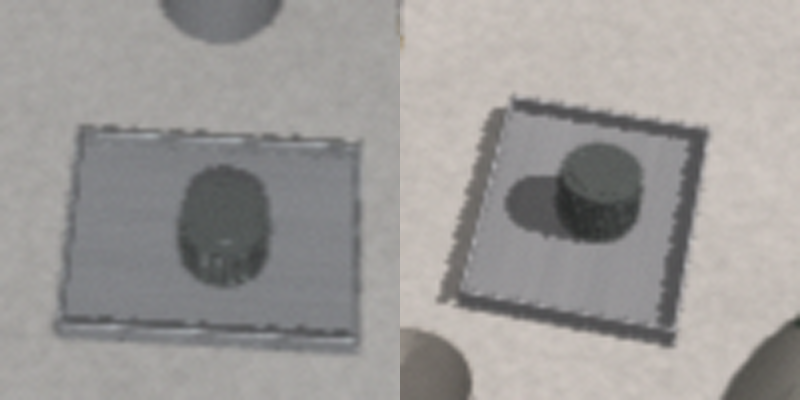

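View pics/e9.png

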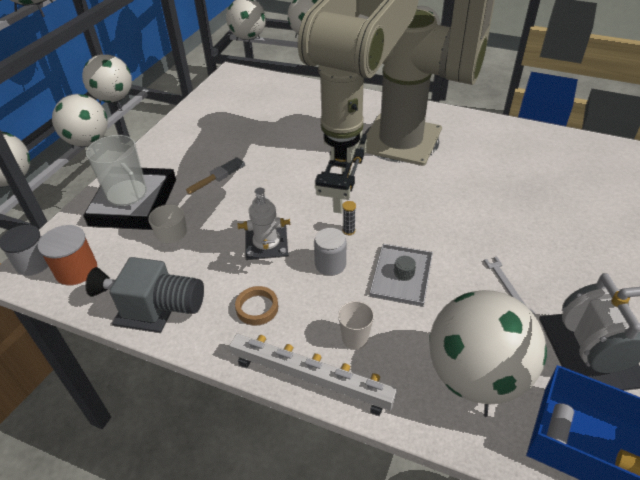

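The cap stands flat, top up, inside the tray (scene about 404,265). The other things are where they were, and the gripper is clear of everything. Handing in.

```bash
python3 -c "
from cell import *
print(close_job())"
```

```text
the job is handed in; nothing more can be done
None
```

The strainer's cap is off and standing flat, open side down, inside the steel tray. I handed the job in at about 38 s of the 72 s allowed; the hand-in reported no verdict.

- **Unscrewing:** I turned the cap anticlockwise in two grips, 5.1 rad in the first and about 2.2 rad in the second. The tool rose with the thread throughout. While threaded, forces at the ends of the moves stayed within about 5 N; only these end readings are available.
- **Release:** At about 7.3 rad the upward force rose to about 6 N and the twisting resistance fell away. A 1 mm test lift did not change the force, so the thread had let go and I was holding the cap against the spring. I then lifted it clear.
- **Placing:** I lowered the cap in small steps until it touched the tray floor at about 6 N. I then eased off, opened the jaws and withdrew.
- **Last checks:** The final pictures show the cap upright and inside the tray walls, and the bystanders look unmoved by eye. The gripper is clear and reads under 1 N.
- **What disagreed:** Cap position from the scene camera was several millimetres off the wrist camera, so I used the wrist camera. For a moment after the thread let go there was about 4.6 N sideways force; it fell away on the next move.

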